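# Open the push-catch display cabinet for a customer

### The arm

A 6-joint arm with a two-finger parallel gripper is mounted at the origin on a cart in front of the work surface, level with it; the furniture and walls round the work are solid. World frame = base frame: x ahead of the robot, y to its left, z up, the work surface at z = 0. Lengths are in m, angles in rad, forces in N, time in s.
With the tool pointing down it reaches from about 0.275 to 0.75 m from the base axis. Payload 10.2 kg.
Tool frame: the origin (TCP) lies midway between the tips of the shut fingers; the grasp point (between the pads) lies 19 mm behind it (env.hold_point_z is the distance from the TCP to the grasp point, in m); z points along the fingers, y is the line along which they close (so a half turn about z gives the same grasp; the last joint's range is limited). The gripper opens to 85 mm and grips with 20 to 120 N. Pads are 22 mm wide; open, the fingers measure 114 mm over their backs; the gripper's body (76 mm by 85 mm) begins 54 mm behind the grasp point. The pads swing forward as they close: fully open they stand 13 mm farther back than shut.
Start: joints at [-1.466, 0.313, 1.498, -0, 1.331, -0.223], TCP at [0.169, -0.497, 0.231] pointing down, gripper open.
Joint ranges: [-2.94, 2.94], [-0.97, 2.17], [0.19, 2.56], [-1.23, 4.37], [0.02, 3.11], [-2.88, 2.88]. Speed limits (rad/s): [2.39, 2.39, 3.01, 3.14, 3.14, 3.14].

### API

Orientations are given as a unit quaternion [x, y, z, w].
In Python, from bench import env, kinematics, monitor, eyes, job gives the robot as it stands. The module is installed in compiled form; this text tells all that it offers. Calls block until the motion is done:
- env.reach(position, orientation): joint-space move of the TCP to a pose.
- env.movel(position, velocity=0.15, frame=None, guard=None): straight line of the TCP; frame=None keeps the orientation; velocity is the mean speed in m/s. With guard (N) it stops when the force on the tool has changed by that much, and returns True; else False.
- env.set_joints(angles): joint-space move.
- env.release() and env.close_gripper(effort=None): open the fingers fully, or close them until they stop; effort is the grip in N (None keeps the last).
- env.hold(seconds).
- kinematics.ik(position, orientation): joint angles nearest the present ones, or None.
- monitor.sense(): the state.
- eyes.grab_frame(name): name is "side" or "top" or "wrist"; returns a dict with "frame" (400x640x3 uint8, red, green, blue), "mtx" (3x3 intrinsics, pixels), "view" (4x4, takes a point from world to camera coordinates). Camera axes: x right, y down, z forward; pixel columns grow to the right and rows downward; lengths in m; the calibration is good to about 2 mm. A picture is of the moment at which its call begins. There is no depth.
A pose or a line that the arm cannot do raises env.MotionError and nothing moves.
- job.hand_in(): hands the job in; it is judged then, once.
The state is a dict: "clock": time; "joints": joint angles; "qvel": joint speeds; "joint_efforts": joint torques, N m; "position": TCP position; "ee_rot": TCP orientation; "contact_force": force on the tool from outside, world axes, zero at the start; "ft_torque": the same for the moment, N m; "finger_gap": opening from 0.0 (shut) to 1.0 (fully open); "gripper_force": force on a finger pad.
Only numpy, scipy, OpenCV 4.12 (cv2) and the standard library are available. Lean on these libraries where they do the work, as an engineer would, in place of code of your own. Each camera call takes 0.05 s, during which the arm holds its last target. There are 200 camera calls.

### The job

A customer would like the cork-topped jar from the handleless display cabinet: press in the free edge of the glazed door in front of that jar until its push catch lets go, take the fingers away so that the spring sets the door ajar, then reach behind the free edge and push the door fully open with the fingertips. Keep the other door shut, and do not shift the jar, the carved bird or the things standing around the cabinet; nothing is to be picked up.

Things in the scene. Friction and masses are not known exactly. Their poses are not given: they have to be found in the camera images.
- cabinet: light oak display cabinet with glazed top and back, 340 mm wide (its y), 180 deep (its x) without doors, 215 high, fixed. Origin: centre of the underside; x to its back, y to its left seen from the robot, z up. A 12 mm partition at y = 0 parts the left bay (y > 0) from the right. Two equal handleless doors, a clear pane in a wooden frame with 36 mm uprights, cover the front and meet at y = 0; shut, their front faces lie at x = -113 mm.
- door_left (a joint): left door's angle, rad: 0 shut and caught, negative pressed in (stop -0.04), positive open (stop 1.6). Pressed in to about -0.025 (4 mm at the free edge, some 5 N; stop at 6.5 mm) the catch lets go; as the fingers withdraw a damped spring pushes the door out in about 1 s to about 0.38. From there it swings lightly and stays where left; pushed shut it springs ajar again.
- door_right (a joint): right door's angle about its hinge, with the same values and behaviour as the left one.
- door_left_edge (a point): top corner of the left door's free (middle) end on its front face, 164 mm from the hinge line; moves with the door. The door is 16 mm thick and reaches from z = 14 to 214 mm; shut, its back is 7 mm in front of the carcass.
- door_right_edge (a point): the same point of the right door, an equal door mirrored; shut, the two free ends are 3.6 mm apart.
- door_left_hinge (a point): top end, at z = 214 mm, of the left door's upright hinge line, which lies in the middle of the door's thickness at cabinet x = -105, y = +166 mm; it does not move.
- door_right_hinge (a point): the same for the right door, at cabinet x = -105, y = -166 mm.
- catch (a point): middle of the two push catches on the partition's sides, behind the doors' free ends, at z = 100 mm. Once released, a plunger sticks out here up to 55 mm from the shut door's back: reach behind the ajar door higher up, within 60 mm of its top edge.
- cork_jar: clear jar of buttons with a wide cork top, 48 mm across, 75 mm high, standing in one bay of the cabinet (either one) behind the glass. Origin: centre of its underside.
- wood_bird: carved wooden bird, 55 x 109 x 54 mm, standing in the other bay. Origin: centre of its underside.
- match_box: cardboard matchbox, 50 x 64 x 15 mm, lying loose on the table in front of the cabinet, clear of the doors' swing. Origin: centre of its underside.
- spinning_top: wooden spinning top, 53 mm across, 62 mm high, loose on the table beyond the left door's swing. Origin: centre of its underside.
- soap: banded bar of soap, 60 x 81 x 25 mm, lying loose on the table beyond the right door's swing. Origin: centre of its underside.

How it is judged:
On the way, in this order (a step that is already met when the one before it is completed fails the run):
1. the door in front of the jar is pressed in by the fingers until its catch lets go (contact force between the fingers and cabinet above 0.5 N and ((y of cork_jar in the frame of cabinet above 0 m and value of joint door_left below -0.018 rad and value of joint door_right below 0.03 rad) or (not (y of cork_jar in the frame of cabinet above 0 m) and value of joint door_right below -0.018 rad and value of joint door_left below 0.03 rad))), for 0.02 s.
2. that door has sprung ajar with the fingers off it (contact force between the fingers and cabinet below 0.2 N and ((y of cork_jar in the frame of cabinet above 0 m and value of joint door_left between 0.25 and 0.8 rad) or (not (y of cork_jar in the frame of cabinet above 0 m) and value of joint door_right between 0.25 and 0.8 rad))), for 0.2 s.
At the end, for the whole second after the job is handed in: the door in front of the cork-topped jar stands open by at least 1.3 rad (75 degrees) and at rest, the other door is still caught shut (under 0.03 rad), and the jar, the bird and the three things around the cabinet are within 20 mm of where they stood (((y of cork_jar in the frame of cabinet above 0 m and value of joint door_left above 1.3 rad and velocity of joint door_left between -0.05 and 0.05 rad/s and value of joint door_right below 0.03 rad) or (not (y of cork_jar in the frame of cabinet above 0 m) and value of joint door_right above 1.3 rad and velocity of joint door_right between -0.05 and 0.05 rad/s and value of joint door_left below 0.03 rad)) and distance of each of cork_jar, wood_bird, match_box, spinning_top, soap from where it was at the start of the episode below 0.02 m); the robot touches nothing.
It fails at once if the door of the other bay came open ((y of cork_jar in the frame of cabinet above 0 m and value of joint door_right above 0.06 rad) or (not (y of cork_jar in the frame of cabinet above 0 m) and value of joint door_left above 0.06 rad)).
It fails at once if the jar or the bird was shifted or lifted (distance of any of cork_jar, wood_bird from where it was at the start of the episode above 0.02 m).
It fails at once if a thing standing around the cabinet was shifted or lifted (distance of any of match_box, spinning_top, soap from where it was at the start of the episode above 0.02 m).
It also fails if it takes over 51 s, if anything falls off the work surface, if the arm or the gripper's body presses on something with over 40 N, if the wrist force passes 120 N, or if a joint passes its speed limit or range.

## Working session

There is one attempt and no reset: what is moved stays moved. The work goes in short steps, each a Python script; the robot and the scene stay as the last script left them, time stands still between calls to the robot, and variables do not carry over. Pictures are saved under pics/ and viewed, at most 10 in all, crops included, and the job is handed in when it is done.

```bash
mkdir -p pics
python3 - <<'E'
from bench import env, kinematics, monitor, eyes, job
import cv2,numpy as np,pickle
d={}
for n in("side","top"):
    f=eyes.grab_frame(n); d[n]=f; cv2.imwrite(f"pics/{n}0.png",f["frame"][:,:,::-1])
    print(n,f["mtx"].tolist(),np.round(f["view"],4).tolist())
pickle.dump(d,open("f0.pkl","wb"))
s=monitor.sense();print(s["clock"],s["ee_rot"],s["contact_force"])
E
```

```text
side [[429.2503639466487, 0.0, 326.2410644467578], [0.0, 429.2503639466487, 195.48410994661523], [0.0, 0.0, 1.0]] [[0.9886, 0.149, 0.0204, -0.587], [0.0951, -0.5146, -0.8521, 0.0871], [-0.1165, 0.8444, -0.5229, 1.3017], [0.0, 0.0, 0.0, 1.0]]
top [[382.9060241841455, 0.0, 321.73494250372715], [0.0, 382.9060241841455, 198.2452849628678], [0.0, 0.0, 1.0]] [[0.0608, -0.9981, 0.0058, -0.0206], [-0.7809, -0.0512, -0.6225, 0.5556], [0.6216, 0.0333, -0.7826, 0.8416], [0.0, 0.0, 0.0, 1.0]]
0.1 [ 9.86600317e-01  1.63154802e-01  2.43241388e-05 -5.68996571e-04] [ 0.5294756   0.04163625 -0.38256691]
```

View pics/top0.png

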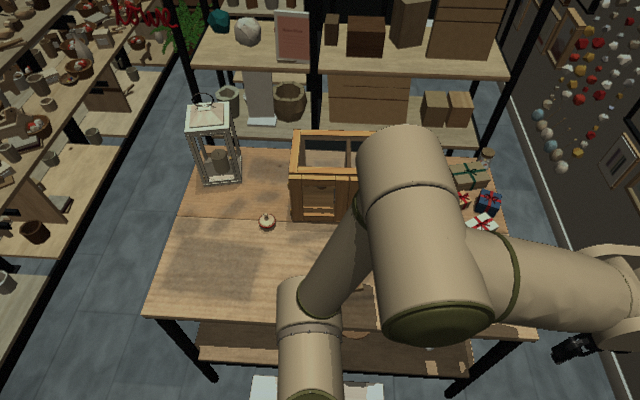

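View pics/side0.png

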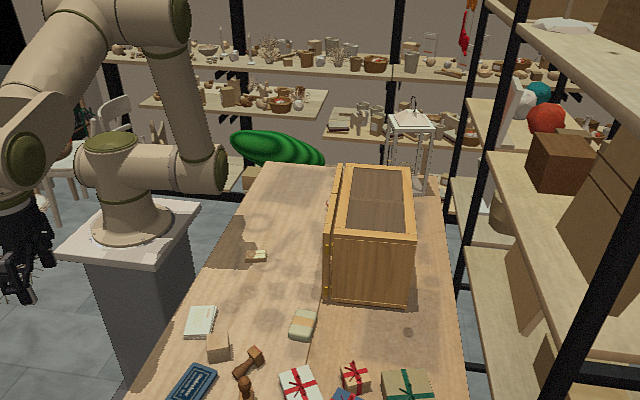

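The top view is partly blocked by the arm: cabinet left half is at (290–375, 130–222) and the spinning top at (267,222). The side view shows the cabinet top outlined by roughly (343,164), (408,166), (415,242), (325,238), with the soap at (303,325) and the matchbox at (256,256). I'll enlarge the side view.

Run:
```python
import cv2,pickle,numpy as np
d=pickle.load(open("f0.pkl","rb"))
a=d["side"]["frame"][150:320,310:430,::-1]
a=cv2.resize(a,None,fx=3.5,fy=3.5,interpolation=cv2.INTER_CUBIC)
b=cv2.resize(d["top"]["frame"][120:230,280:380,::-1],None,fx=3.5,fy=3.5,interpolation=cv2.INTER_CUBIC)
c=np.zeros((595,420+350,3),np.uint8);c[:a.shape[0],:420]=a;c[:385,420:]=b
c=cv2.convertScaleAbs(c,alpha=1.5,beta=15)
cv2.imwrite("pics/c1.png",c)
```

```text
(no output)
```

View pics/c1.png

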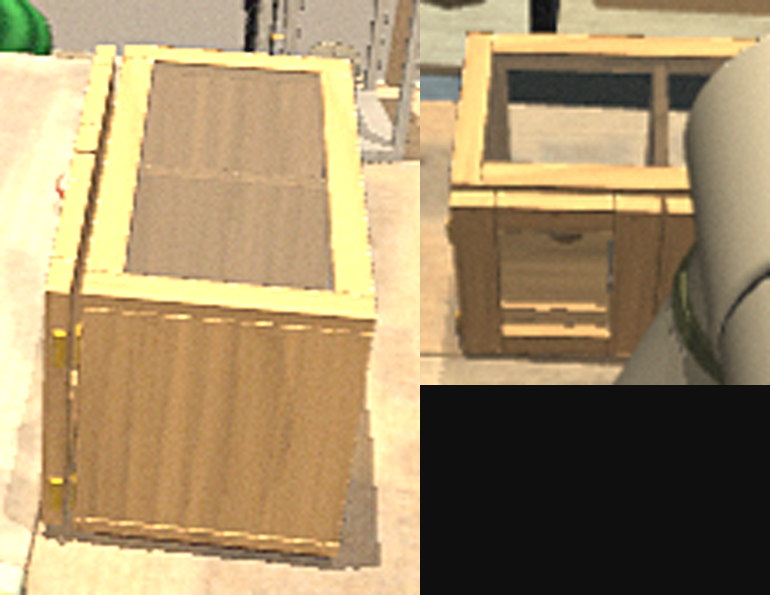

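```bash
cat > h.py <<'E'
import numpy as np,pickle,cv2
from scipy.optimize import least_squares
def proj(f,P):
    P=np.atleast_2d(P);c=P@f["view"][:3,:3].T+f["view"][:3,3];p=c@f["mtx"].T;return p[:,:2]/p[:,2:]
def ray(f,u,v,z):
    R=f["view"][:3,:3];o=-R.T@f["view"][:3,3];r=R.T@np.linalg.solve(f["mtx"],[u,v,1.]);return o+r*(z-o[2])/r[2]
def c2w(q,P):
    P=np.atleast_2d(np.asarray(P,float));c,s=np.cos(q[2]),np.sin(q[2])
    return np.c_[q[0]+c*P[:,0]-s*P[:,1],q[1]+s*P[:,0]+c*P[:,1],P[:,2]]
def fit(obs):
    F=lambda q:np.concatenate([(proj(f,c2w(q,P))-[u])[0] for f,P,u in obs])
    r=least_squares(F,[.6,0,0],x_scale=[.1,.1,.1]);return r.x,F(r.x).reshape(-1,2)
E
python3 - <<'E'
from h import *
d=pickle.load(open("f0.pkl","rb"));S,T=d["side"],d["top"]
obs=[(S,[-.113,-.166,.214],[323.4,233.4]),(S,[-.113,.166,.214],[338,163.4]),(S,[-.09,-.17,.215],[333.4,232]),(S,[.09,-.17,.215],[417.1,241.4]),(S,[-.09,.17,.215],[345.1,162.9]),(S,[.09,.17,.215],[410.6,167.1]),
(T,[.09,.17,.215],[293.4,130]),(T,[-.113,.166,.214],[288.6,179.1]),(T,[-.113,0,.214],[349.4,181.1])]
q,r=fit(obs);print(q,r.round(1))
for n,f,u,v,z in[("top",T,267,222,.03),("soap",S,303,325,.012),("match",S,256,256,.008)]:print(n,ray(f,u,v,z))
E
```

```text
[ 0.72259376 -0.05520867  0.03345464] [[-0.8 -1.4]
 [-0.9 -0.8]
 [-0.4  1.7]
 [ 0.6 -0.4]
 [ 0.2 -0.7]
 [-0.8 -0.3]
 [-0.2 -1.4]
 [ 0.7 -0.8]
 [ 0.2 -1.3]]
top [0.58125767 0.18478456 0.03      ]
soap [ 0.58714096 -0.30866155  0.012     ]
match [ 0.41276544 -0.08929869  0.008     ]
```

```bash
cat >> h.py <<'E'
from scipy.spatial.transform import Rotation as Ro
def tool(pitch,yaw,spin=0):
    # tool z pitched `pitch` rad above straight down towards yaw
    return (Ro.from_euler('z',yaw)*Ro.from_euler('y',-pitch)*Ro.from_quat([1,0,0,0])*Ro.from_euler('z',spin)).as_quat()
E
python3 - <<'E'
from h import *
from bench import env, kinematics, monitor, eyes
env.close_gripper()
for P in([.36,-.08,.30],[.33,-.08,.35],[.40,-.08,.35]):
  for pt in(.7,1.0):
   for sp in(0,np.pi):
    j=kinematics.ik(P,tool(pt,0,sp));print(P,pt,sp,None if j is None else np.round(j,2))
E
```

```text
[0.36, -0.08, 0.3] 0.7 0 [-0.97 -0.51  2.21  0.64  1.09  0.4 ]
[0.36, -0.08, 0.3] 0.7 3.141592653589793 [-0.97 -0.51  2.21  0.64  1.09 -2.74]
[0.36, -0.08, 0.3] 1.0 0 [-1.28 -0.65  2.41  1.03  1.23 -0.01]
[0.36, -0.08, 0.3] 1.0 3.141592653589793 None
[0.33, -0.08, 0.35] 0.7 0 [-1.14 -0.63  2.13  0.64  1.35  0.38]
[0.33, -0.08, 0.35] 0.7 3.141592653589793 [-1.14 -0.63  2.13  0.64  1.35 -2.76]
[0.33, -0.08, 0.35] 1.0 0 [-1.59 -0.82  2.32  1.    1.62  0.05]
[0.33, -0.08, 0.35] 1.0 3.141592653589793 None
[0.4, -0.08, 0.35] 0.7 0 [-0.81 -0.41  2.03  0.56  1.07  0.6 ]
[0.4, -0.08, 0.35] 0.7 3.141592653589793 [-0.81 -0.41  2.03  0.56  1.07 -2.55]
[0.4, -0.08, 0.35] 1.0 0 [-1.02 -0.54  2.24  0.98  1.04  0.2 ]
[0.4, -0.08, 0.35] 1.0 3.141592653589793 None
```

Run:
```python
from h import *
from bench import env, kinematics, monitor, eyes
env.reach([.40,-.08,.35],tool(.7,0))
d={}
for n in("wrist","top"):
    f=eyes.grab_frame(n);d[n]=f
pickle.dump(d,open("f1.pkl","wb"))
W=d["wrist"]["frame"];t=cv2.resize(d["top"]["frame"][100:260,220:460],(560,373))[:200]
cv2.imwrite("pics/w1.png",np.vstack([W,np.pad(t,((0,0),(0,80),(0,0)))])[:,:,::-1])
print(monitor.sense()["clock"],monitor.sense()["finger_gap"])
q=[.72259,-.05521,.03345]
print(proj(d["wrist"],c2w(q,[[-.113,-.166,.214],[-.113,0,.214],[-.113,.166,.214]])))
```

```text
2.7333 -0.0008342060554336899
[[456.65438573  86.23140019]
 [295.5067576   90.47672609]
 [132.47086811  94.77179695]]
```

View pics/w1.png

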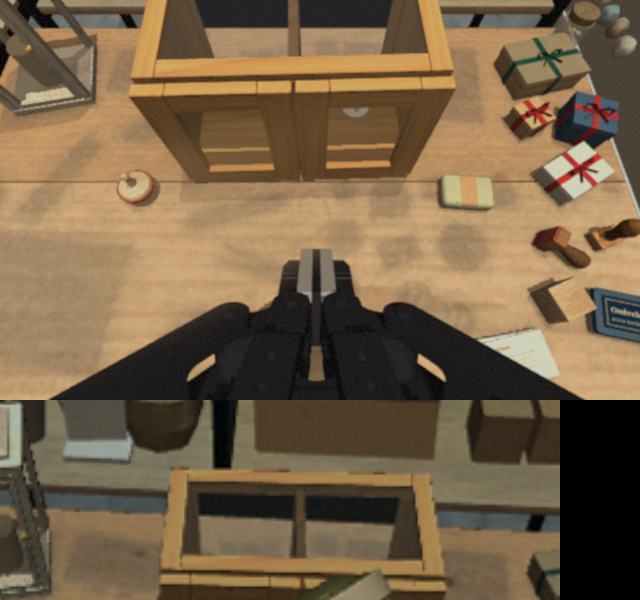

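The doors' split is seen at (296,90), agreeing with the fit to about 1–2 px; spinning top (136,187), soap (467,192). The bay contents aren't identifiable: a pale patch at (355,110) on the right. I need a lower look.

Run:
```python
from h import *
from bench import env, kinematics, monitor, eyes
for P,pt in (([.40,-.08,.22],1.3),([.42,-.08,.22],1.2),([.40,-.08,.24],1.1),([.42,-.08,.25],1.0)):
    if kinematics.ik(P,tool(pt,0)) is None: continue
    try: env.reach(P,tool(pt,0));print(P,pt,monitor.sense()["joints"].round(2) );break
    except env.MotionError as e: print(e)
f=eyes.grab_frame("wrist");pickle.dump(f,open("f2.pkl","wb"))
cv2.imwrite("pics/w2.png",cv2.convertScaleAbs(f["frame"][:,:,::-1],alpha=1.6))
```

```text
[0.4, -0.08, 0.24] 1.1 [-1.09 -0.36  2.53  1.39  0.93 -0.42]
```

View pics/w2.png

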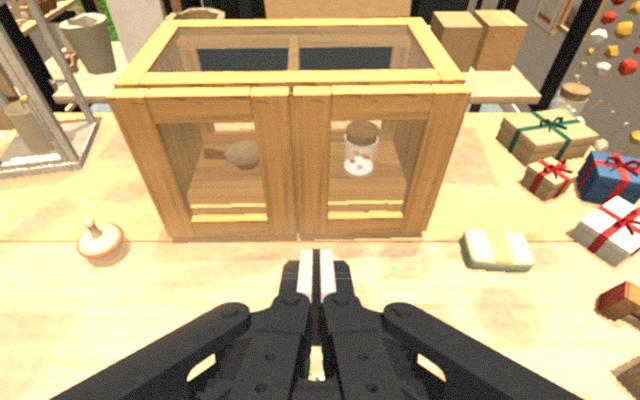

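The jar with the cork top (362,150) is in the right bay, and the bird (235,153) is in the left, so it's the right door. Next I check the poses for pressing and for the swing.

```bash
cat >> h.py <<'E'
q0=[.72259,-.05521,.03345]
def behind(th,s,gap,z):
    # cabinet->world pose: point at distance s from right hinge, `gap` behind the door's mid-plane, door angle th
    u=np.array([-np.sin(th),np.cos(th)]);n=np.array([np.cos(th),np.sin(th)])
    p=np.array([-.105,-.166])+s*u+gap*n
    return c2w(q0,[[p[0],p[1],z]])[0],tool(0,q0[2]+th)
E
python3 - <<'E'
from h import *
from bench import env, kinematics, monitor, eyes
f=pickle.load(open("f2.pkl","rb"))
print(proj(f,c2w(q0,[[-.113,0,.214],[-.113,-.166,.214],[-.113,.166,.214]])),"seen 293,88 466,86 134,91")
for p in((100,243,.02),(497,250,.015),(362,168,.03)):print(ray(f,*p))
for pt in(.4,.6,.8):print(pt,[np.round(kinematics.ik(c2w(q0,[[x,-.026,.18]])[0],tool(pt,q0[2])),2) for x in(-.22,-.113)])
for th in(.38,.6,.8,1.0,1.2,1.4,1.5):
    for z in(.166,.30):
        p,o=behind(th,.138,.02,z);j=kinematics.ik(p,o);print(th,p.round(3),None if j is None else np.round(j,2))
E
```

```text
[[293.71272477  92.78368478]
 [472.46197191  90.1440774 ]
 [110.68953028  95.48640595]] seen 293,88 466,86 134,91
[0.58867311 0.19201398 0.02      ]
[ 0.58261031 -0.30678079  0.015     ]
[ 0.72541031 -0.14900597  0.03      ]
0.4 [array([-0.51,  0.15,  1.91,  0.3 ,  0.76,  0.85]), array([-0.4 ,  0.37,  1.62,  0.23,  0.8 ,  1.01])]
0.6 [array([-0.57,  0.09,  2.05,  0.63,  0.58,  0.51]), array([-0.44,  0.31,  1.77,  0.5 ,  0.57,  0.74])]
0.8 [array([-0.64,  0.07,  2.19,  1.18,  0.51, -0.07]), array([-0.48,  0.28,  1.92,  1.06,  0.42,  0.18])]
0.38 [ 0.586 -0.09   0.166] [-0.35  0.52  1.37 -0.    1.25  0.81]
0.38 [ 0.586 -0.09   0.3  ] [-0.35  0.43  1.15 -0.    1.56  0.81]
0.6 [ 0.558 -0.102  0.166] [-0.39  0.46  1.46 -0.    1.22  0.55]
0.6 [ 0.558 -0.102  0.3  ] [-0.39  0.37  1.24 -0.    1.53  0.55]
0.8 [ 0.534 -0.117  0.166] [-0.43  0.42  1.52 -0.    1.2   0.31]
0.8 [ 0.534 -0.117  0.3  ] [-0.43  0.32  1.3  -0.    1.51  0.31]
1.0 [ 0.515 -0.137  0.166] [-0.48  0.39  1.57 -0.    1.18  0.06]
1.0 [ 0.515 -0.137  0.3  ] [-0.48  0.29  1.35 -0.    1.5   0.06]
1.2 [ 0.5   -0.16   0.166] [-0.53  0.37  1.59 -0.    1.18 -0.2 ]
1.2 [ 0.5  -0.16  0.3 ] [-0.53  0.27  1.37 -0.    1.5  -0.2 ]
1.4 [ 0.489 -0.186  0.166] [-0.59  0.37  1.6  -0.    1.17 -0.45]
1.4 [ 0.489 -0.186  0.3  ] [-0.59  0.27  1.38 -0.    1.49 -0.45]
1.5 [ 0.486 -0.199  0.166] [-0.61  0.37  1.59 -0.    1.18 -0.58]
1.5 [ 0.486 -0.199  0.3  ] [-0.61  0.27  1.37 -0.    1.5  -0.58]
```

Run:
```python
from h import *
from bench import env, kinematics, monitor, eyes
f=pickle.load(open("f2.pkl","rb"));R=f["view"][:3,:3];c=-R.T@f["view"][:3,3]
print("cam in tool",Ro.from_quat(tool(1.1,0)).inv().apply(c-[.40,-.08,.24]))
o=tool(.6,q0[2]);P=lambda x,z=.18:c2w(q0,[[x,-.026,z]])[0]
env.reach(P(-.22,.22),o);env.movel(P(-.135),.15)
hit=env.movel(P(-.100),.02,guard=2.0)
s=monitor.sense();inv=lambda p:(Ro.from_euler('z',-q0[2]).apply(p-np.array([q0[0],q0[1],0])))
c0=inv(s["position"]);print(hit,c0,s["contact_force"],s["clock"])
```

```text
cam in tool [ 0.0767876  -0.00025034 -0.14309176]
True [-0.1205504  -0.02585104  0.17952614] [-2.4789405  -0.39527522  2.34411943] 6.3833
```

Run:
```python
from h import *
from bench import env, kinematics, monitor, eyes
o=tool(.6,q0[2]);P=lambda x,z=.18:c2w(q0,[[x,-.026,z]])[0]
F=lambda:monitor.sense()["contact_force"].round(1)
print(F())
for d in(.003,.004,.005):
    h=env.movel(P(-.1205+d),.02,guard=20);env.hold(.1);print(d,h,F(),monitor.sense()["position"].round(4))
env.movel(P(-.25),.2);env.movel(P(-.25,.26),.2);env.hold(1.0)
f=eyes.grab_frame("wrist");pickle.dump(f,open("f3.pkl","wb"))
cv2.imwrite("pics/w3.png",cv2.convertScaleAbs(f["frame"][:,:,::-1],alpha=1.4))
u=lambda th,s:c2w(q0,[[-.105-s*np.sin(th)-.008*np.cos(th),-.166+s*np.cos(th)-.008*np.sin(th),.214]])[0]
for th in(0,.3,.38,.46):print(th,proj(f,u(th,.164)))
print(F(),monitor.sense()["clock"])
```

```text
[-2.5 -0.4  2.3]
0.003 False [-2.5  0.8 -1. ] [ 0.6057 -0.085   0.1796]
0.004 False [-3.1  0.6 -0.9] [ 0.6068 -0.0849  0.1797]
0.005 False [-4.7  1.6 -1.6] [ 0.6078 -0.0849  0.1797]
0 [[281.94838435  69.91417918]]
0.3 [[294.85935011 133.76344236]]
0.38 [[302.37670027 151.14893291]]
0.46 [[311.67227445 168.43564131]]
[1.3 0.1 0.1] 9.9333
```

View pics/w3.png

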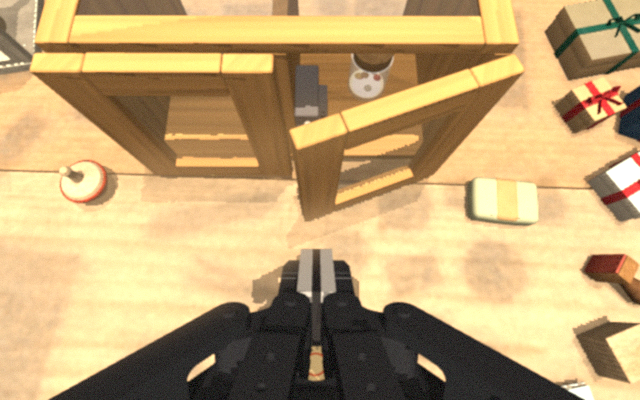

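The right door is ajar at about 0.38 (its corner is at (299,147)), the left door is shut, and the plunger is visible at (308,90). Next I go down behind the free edge from above.

Run:
```python
from h import *
from bench import env, kinematics, monitor, eyes
F=lambda:monitor.sense()["contact_force"].round(1)
p,o=behind(.38,.138,.030,.31)
c=monitor.sense()["position"]
env.movel([c[0],c[1],.33],.15);env.reach(p,o);print(F())
p[2]=.172
h=env.movel(p,.08,guard=6);print(h,F(),monitor.sense()["position"],p)
if not h:
    for th in np.arange(.44,1.0,.1):
        p,o=behind(th,.138,.024,.172);h=env.movel(p,.06,frame=o,guard=15);print(round(th,2),h,F())
        if h:break
f=eyes.grab_frame("wrist");cv2.imwrite("pics/w4.png",f["frame"][:,:,::-1])
print(monitor.sense()["clock"])
```

```text
[ 0.1  0.  -0.2]
False [0.6 0.2 0.3] [ 0.59538946 -0.08626156  0.17238506] [ 0.59522821 -0.08620346  0.172     ]
0.44 False [0.3 0.7 0. ]
0.54 False [-0.6 -0.  -0.8]
0.64 False [0.  0.4 0.4]
0.74 False [ 0.5  1.2 -0.5]
0.84 False [-0.4  0.3 -0. ]
0.94 False [-0.3 -0.2 -0.3]
15.5667
```

View pics/w4.png

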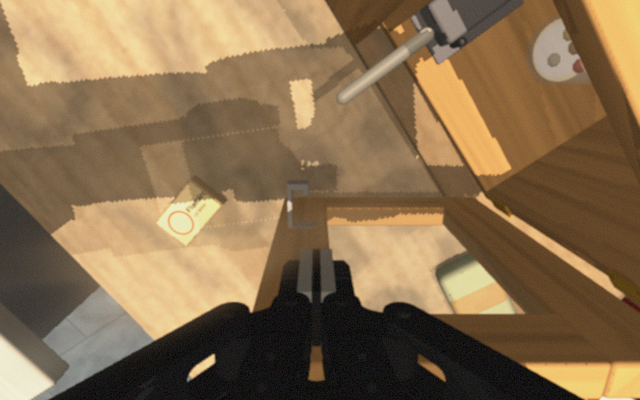

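The fingers are behind the door, which is opening; I continue along the arc.

Run:
```python
from h import *
from bench import env, kinematics, monitor, eyes
F=lambda:monitor.sense()["contact_force"].round(1)
for th in np.arange(1.04,1.5,.1):
    p,o=behind(th,.138,.024,.172);h=env.movel(p,.05,frame=o,guard=15);print(round(th,2),h,F())
    if h:break
env.hold(.4)
p,o=behind(th,.138,.055,.172);env.movel(p,.05)
p[2]=.33;env.movel(p,.12)
env.reach([.36,-.02,.36],tool(.7,0));env.hold(.3)
f=eyes.grab_frame("wrist");g=eyes.grab_frame("side");pickle.dump((f,g),open("f5.pkl","wb"))
u=lambda th,s:c2w(q0,[[-.105-s*np.sin(th)-.008*np.cos(th),-.166+s*np.cos(th)-.008*np.sin(th),.214]])[0]
for th in(1.2,1.3,1.4,1.5,1.6):print(th,proj(f,u(th,.164)),proj(g,u(th,.164)))
cv2.imwrite("pics/w5.png",cv2.convertScaleAbs(f["frame"][:,:,::-1],alpha=1.4))
print(monitor.sense()["clock"])
```

```text
1.04 False [-0.6 -0.3  0.7]
1.14 False [-0.3 -0.2 -0.8]
1.24 False [ 0.3 -0.8 -1.1]
1.34 False [ 0.4  0.  -0.5]
1.44 False [0.2 0.4 0.8]
1.2 [[485.02820748 187.1461621 ]] [[261.46368766 213.17470002]]
1.3 [[502.87266467 190.95443275]] [[257.85427587 216.87186035]]
1.4 [[520.82990432 193.20817279]] [[254.80601494 220.82058591]]
1.5 [[538.61958573 193.85967103]] [[252.37024398 224.99604686]]
1.6 [[555.96240702 192.89500724]] [[250.59702223 229.36890396]]
21.85
```

View pics/w5.png

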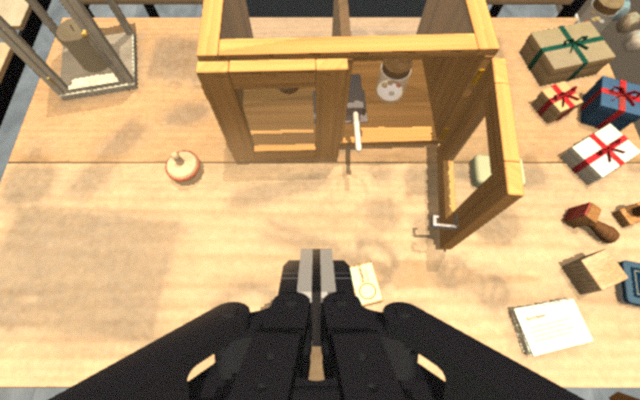

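The right door's front top corner is at about (523,190), which means about 1.41 rad open. The left door is shut, and the spinning top, soap and matchbox look undisturbed.

```bash
python3 -c "
from bench import job;print(job.hand_in())"
```

```text
the job is handed in; nothing more can be done
None
```

The right door, in front of the cork-topped jar, was pressed, sprang ajar and was pushed open to about 1.41 rad as measured from the images; the left door stayed shut, nothing was seen to shift, and the job is handed in with no verdict returned.

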